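# Re-rack four turned parts in order

## Task

Move the four steel turned parts that stand in a row in the small trays into the empty four-pocket rack, one to a pocket, keeping their order: the part at the robot's left-hand end of the row goes into the pocket beside the rack's tall end plate, its neighbour into the next pocket, and so on to the far end. Keep the parts upright and set each one down rather than dropping it, so that it stands flat on the floor of its pocket, and let go.

Things in the scene. Friction and masses are not known exactly. Their poses are not given: they have to be found in the camera images.
- plain_roller: Plain round steel roller, one diameter all the way: 44 mm diameter, 74 mm tall, 0.37 to 0.65 kg; dark bore at the top. Bare steel, loose, standing upright; origin at the centre of its underside, z up along its axis; round, so its yaw means nothing.
- flanged_wheel: Steel wheel with a 54 mm diameter flange 12 mm thick at the foot, and above it a 38 mm diameter barrel up to 80 mm; 0.37 to 0.65 kg. Bare steel, loose, standing upright; origin at the centre of its underside, z up along its axis; round, so its yaw means nothing.
- v_pulley: Steel V-groove pulley, 54 mm diameter and 32 mm thick, at the foot, with a 30 mm diameter hub above it up to 78 mm; 0.3 to 0.6 kg. Bare steel, loose, standing upright; origin at the centre of its underside, z up along its axis; round, so its yaw means nothing.
- stepped_bush: Stepped steel bush: 48 mm diameter for the lower 30 mm, then 26 mm diameter up to 84 mm; 0.3 to 0.52 kg. Bare steel, loose, standing upright; origin at the centre of its underside, z up along its axis; round, so its yaw means nothing.
- tray_plain_roller: Fixed square aluminium tray in which the plain roller first stands: 68 mm square, 13 mm high, walls and floor 4 mm. The four trays form a row, 80 mm apart, on a plywood board 85 x 345 x 18 mm. Origin at the centre of its underside, 18 mm above the bench (the part stands 4 mm higher); x across the row, y along it (yaw under 8 degrees).
- tray_flanged_wheel: Fixed square aluminium tray in which the flanged wheel first stands: 68 mm square, 13 mm high, walls and floor 4 mm. The four trays form a row, 80 mm apart, on a plywood board 85 x 345 x 18 mm. Origin at the centre of its underside, 18 mm above the bench (the part stands 4 mm higher); x across the row, y along it (yaw under 8 degrees).
- tray_v_pulley: Fixed square aluminium tray in which the v pulley first stands: 68 mm square, 13 mm high, walls and floor 4 mm. The four trays form a row, 80 mm apart, on a plywood board 85 x 345 x 18 mm. Origin at the centre of its underside, 18 mm above the bench (the part stands 4 mm higher); x across the row, y along it (yaw under 8 degrees).
- tray_stepped_bush: Fixed square aluminium tray in which the stepped bush first stands: 68 mm square, 13 mm high, walls and floor 4 mm. The four trays form a row, 80 mm apart, on a plywood board 85 x 345 x 18 mm. Origin at the centre of its underside, 18 mm above the bench (the part stands 4 mm higher); x across the row, y along it (yaw under 8 degrees).
- rack: Empty grey four-pocket rack, fixed on the bench: 85 mm across (x), 325 mm long (y), 18 mm high; walls and floor 5 mm. Origin: centre of its underside. Pockets 75 x 75 mm, centres at x = 0, y = -120, -40, 40, 120 mm; their floor is 5 mm above the bench. Beside the row of trays, nearer to the robot or farther, at least 100 mm off between centre lines; yaw under 8 degrees.
- end_plate: Fixed tall grey plate with a dark round hole at one end of the rack (the other end has only a low lug, as high as the rack): 70 mm wide (rack x), 8 mm thick (rack y), 75 mm tall, on a foot 4 mm thick. Origin at the centre of its underside, at y = +180 or -180 mm in the rack's frame, 60 mm from the centre of the pocket beside it.
Things that resemble listed ones, but are neither listed nor needed, are in the scene too. What is shaped like the v_pulley but blue or red is not meant.

How it is judged:
By the outcome, as a careful person would: the job done as asked, in the order asked, and still so for the second after the job is handed in, with the robot touching nothing.
It also fails if it takes over 104 s, if anything falls off the work surface, if the arm or the gripper's body presses on something with over 40 N, if the wrist force passes 120 N, or if a joint passes its speed limit or range.

## Robot

A 6-joint arm with a two-finger parallel gripper is mounted at the origin on the work surface. World frame = base frame: x ahead of the robot, y to its left, z up, the work surface at z = 0. Lengths are in m, angles in rad, forces in N, time in s.
With the tool pointing down it reaches from about 0.35 to 0.775 m from the base axis. Payload 7.3 kg.
Tool frame: the origin (TCP) lies on the centre line of the jaws, within the pads' length; the fingertips stand 17 mm ahead of it and the grasp point (between the pads) lies 2 mm behind it (robot.tip_extent is the distance from the TCP to the fingertips, in m); z points along the fingers, y is the line along which they close (so a half turn about z gives the same grasp; the last joint's range is limited). The gripper opens to 92 mm and grips with 3 to 60 N. Pads are 19 mm wide; open, the fingers measure 130 mm over their backs; the gripper's body (75 mm by 190 mm) begins 47 mm behind the grasp point.
Start: joints at [-1.255, 0.342, 1.524, -0, 1.275, -0.146], TCP at [0.234, -0.47, 0.209] pointing down, gripper open.
Joint ranges: [-2.53, 2.53], [-0.77, 2.02], [0.04, 2.7], [-1, 4.14], [0.28, 2.66], [-3.11, 3.11]. Speed limits (rad/s): [2.57, 2.57, 3.14, 3.14, 3.14, 3.14].

## Interface

Orientations are given as [roll, pitch, yaw] about the fixed x, y, z axes, in that order (R = Rz(yaw) Ry(pitch) Rx(roll)).
In Python, from cell import robot gives the robot as it stands.
- The arm moves only by the tool step_arm, never from a script. Its argument "motion" is a list of rows, each a list of 2 entries, a list of its own where there are three numbers: the shift along the tool's x, y, z in units of 60 mm (1.0 is 60 mm), then the turn about the tool's z in rad. In form: [[[x, y, z], spin], ...]. A call has 1 to 10 rows; each row is the pose to reach, as a shift and turn from the pose commanded when the call began, along the tool's axes at that moment; what a row does not reach only later rows make up. A row lasts 1/8 s, in which the tool goes at most 62.5 mm and 10.7 degrees, less where a joint would pass 70% of its speed; a pose out of reach is approached as far as the arm can. A call with a gripper value outside its range is refused whole. "hand" is the closure in counts, from 0 (fully open) to 255 (shut), set as the call begins (left out, the last holds). The fingers move at their own pace and stop on an object; "squeeze" is the grip in N (left out, the last holds). Time passes only in rows, so rows that repeat a pose let the fingers close. It gives the time, the measured TCP pose, the force, the opening and the grip force at its end, in the units of the state.
- robot.observe(): the state, without advancing time (a new reading comes with each control period).
- robot.read_camera(name): name is "scene" or "top" or "wrist"; returns a dict with "pixels" (420x560x3 uint8, red, green, blue), "intrinsics" (3x3 intrinsics, pixels), "xyz" and "rotation" of the camera in the world; the wrist camera has in their place "T_tool_cam" (4x4, takes a point from camera to tool coordinates, whose origin is the TCP and whose axes are the flange's). Camera axes: x right, y up, looking along -z (the intrinsics and any distortion apply to the point x, -y, -z); pixel columns grow to the right and rows downward; lengths in m; the calibration is good to about 2 mm. A picture is of the moment at which its call begins: read the wrist's pose just before it. There is no depth.
- robot.hand_in(): hands the job in; it is judged then, once.
The state is a dict: "time": time; "qpos": joint angles; "qvel": joint speeds; "joint_efforts": joint torques, N m; "tool_pos": TCP position; "tool_rot": TCP orientation; "contact_force": force on the tool from outside, world axes, zero at the start; "torque": the same for the moment, N m; "opening": finger opening in m; "grip_force": force on a finger pad.
Only numpy, scipy, OpenCV 4.12 (cv2) and the standard library are available. Lean on these libraries where they do the work, as an engineer would, in place of code of your own. Each camera call takes 0.05 s, during which the arm holds its last target. There are 200 camera calls.

## Working session

There is one attempt and no reset: what is moved stays moved. The work goes in short steps, Python scripts to look and compute and a tool call to move; the robot and the scene stay as the last step left them, time stands still between calls to the robot, and variables do not carry over. Pictures are saved under pics/ and viewed, at most 14 in all, crops included, and the job is handed in when it is done.

Besides the shell and the picture viewer there is one more tool, called after "Emit:" as a command line: name --argument value ..., lists and objects as JSON in quotes. step_arm: Moves the arm, as the interface text tells. Its arguments: {"type":"object","properties":{"motion":{"type":"array"},"hand":{"type":"number"},"squeeze":{"type":"number"}},"required":["motion"]}

```bash
ls; mkdir -p pics; python3 - <<'E'
from cell import robot
import cv2,json
import numpy as np
s=robot.observe();print(s['time'],s['tool_pos'],s['tool_rot'],s['opening'],robot.tip_extent)
for n in("scene","top"):
    c=robot.read_camera(n);cv2.imwrite(f'pics/{n}.png',c['pixels'][...,::-1])
    print(n,{k:np.array(v).round(4).tolist() for k,v in c.items() if k!='pixels'})
E
```

```text
pics
0.0 [ 0.23380529 -0.46957884  0.20845333] [-3.14007895e+00 -2.10528437e-04  4.61829549e-01] 0.09158547168672429 0.017
scene {'intrinsics': [[529.3786, 0.0, 279.0865], [0.0, 529.3786, 213.7156], [0.0, 0.0, 1.0]], 'xyz': [0.938, -0.4178, 0.9158], 'rotation': [0.6198, 0.0025, 0.8537]}
top {'intrinsics': [[501.7482, 0.0, 273.3098], [0.0, 501.7482, 212.0257], [0.0, 0.0, 1.0]], 'xyz': [0.4421, -0.0278, 0.8281], 'rotation': [0.0737, 0.0305, -1.5847]}
```

View pics/scene.png

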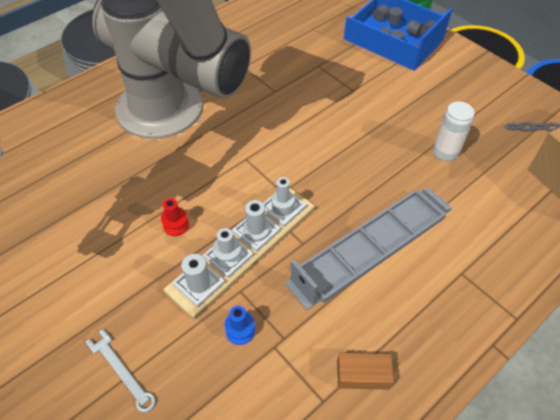

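View pics/top.png

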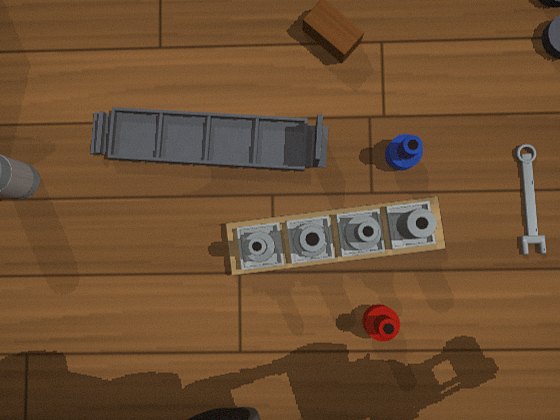

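The parts stand in a row at top-view pixels (257,247), (312,239), (367,232) and (421,223), with the robot's left at the left of the image. The rack is at about (208,138), with its tall plate at (320,140). Look-alikes are the blue (404,152) and red (383,325) pulleys, which I rule out by colour. Next is one close crop.

```bash
python3 - <<'E'
import cv2,numpy as np
t=cv2.imread('pics/top.png')
a=cv2.resize(t[193:279,222:448],None,fx=3.5,fy=3.5,interpolation=cv2.INTER_CUBIC)
b=cv2.resize(t[100:178,88:314+18],None,fx=3.25,fy=3.25,interpolation=cv2.INTER_CUBIC)
W=max(a.shape[1],b.shape[1]);p=lambda i:cv2.copyMakeBorder(i,0,4,0,W-i.shape[1],cv2.BORDER_CONSTANT)
o=np.vstack([p(a),p(b)]);print(o.shape,a.shape);cv2.imwrite('pics/crop1.png',cv2.convertScaleAbs(o,alpha=1.3))
E
```

```text
(563, 793, 3) (301, 791, 3)
```

View pics/crop1.png

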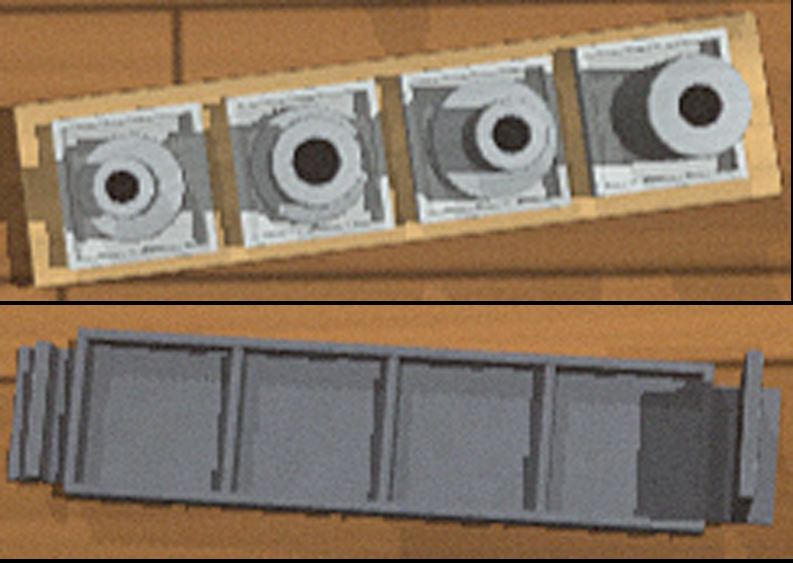

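The crop shows, from left to right, the stepped bush with its bore at (122,186), the flanged wheel (316,160), the pulley (511,133) and the roller (699,105). The four rack corners are visible, and the tall plate is at the right end. Now I convert these to positions.

```bash
cat > h.py <<'E'
import numpy as np, json
from scipy.spatial.transform import Rotation as R
from cell import robot
def ray(cam,uv,z):
    K=cam['intrinsics'];d=np.linalg.inv(K)@[*uv,1]; d=R.from_euler('xyz',cam['rotation']).as_matrix()@(d*[1,-1,-1])
    p=np.array(cam['xyz']); return p+d*(z-p[2])/d[2]
def rel(target,yaw,s=None):
    s=s or robot.observe(); M=R.from_euler('xyz',s['tool_rot']).as_matrix()
    d=M.T@(np.array(target)-s['tool_pos'])/.06
    y=(yaw-s['tool_rot'][2]+np.pi/2)%np.pi-np.pi/2
    return d.round(3), round(-y,3)
E
python3 - <<'E'
from h import *
c=robot.read_camera('top')
a=lambda u,v:(222+(u+.5)/3.5-.5,193+(v+.5)/3.5-.5)
b=lambda u,v:(88+(u+.5)/3.25-.5,100+(v-305+.5)/3.25-.5)
P=np.array([ray(c,a(*q),z) for q,z in [((124,187),.106),((316,161),.102),((512,133),.100),((699,105),.096)]])
print(P.round(4)); d=P[0]-P[3]; print('row yaw',np.arctan2(-d[0],d[1]),np.linalg.norm(np.diff(P[:,:2],axis=0),axis=1))
C=np.array([ray(c,b(*q),.018) for q in [(80,330),(712,366),(67,493),(702,530)]])[:,:2]
print(C.round(4)); m=C.mean(0); e=C[0]+C[2]-C[1]-C[3]; L=np.linalg.norm(e)/2; e/=np.linalg.norm(e)
print('len',L,'ctr',m,'yaw',np.arctan2(-e[0],e[1]))
k=np.array([m+e*y for y in(-.12,-.04,.04,.12)]);print(k.round(4))
np.savez('g.npz',P=P,k=k)
print(rel([*P[0,:2],.2],np.pi/2+np.arctan2(-d[0],d[1])))
# scene cross-check
s=robot.read_camera('scene');K=s['intrinsics'];M=R.from_euler('xyz',s['rotation']).as_matrix()
for X in [*P,*[[*q,.005] for q in k]]:
    q=K@((M.T@(np.array(X)-s['xyz']))*[1,-1,-1]);print((q/q[2])[:2].round(1))
E
```

```text
[[ 0.4471  0.0175  0.106 ]
 [ 0.4567 -0.0616  0.102 ]
 [ 0.4671 -0.1426  0.1   ]
 [ 0.4777 -0.2205  0.096 ]]
row yaw 0.12769901587468013 [0.07970168 0.08165703 0.07863505]
[[ 0.6811  0.2613]
 [ 0.6553 -0.0608]
 [ 0.5969  0.2672]
 [ 0.5719 -0.0543]]
len 0.32281553269078267 ctr [0.626315   0.10335537] yaw -0.07876971955928448
[[ 0.6169 -0.0163]
 [ 0.6232  0.0635]
 [ 0.6295  0.1432]
 [ 0.6358  0.223 ]]
(array([ 6.801, -5.686,  0.151]), np.float64(-1.237))
[283.  181.3]
[255.1 206.9]
[224.9 234.3]
[194.1 263.3]
[327.1 273.6]
[357.9 252.7]
[387.1 232.8]
[414.9 213.9]
```

Emit:
step_arm --motion '[[[6.8, -5.69, 0.15], -1.237], [[6.8, -5.69, 0.15], -1.237], [[6.8, -5.69, 0.15], -1.237], [[6.8, -5.69, 0.15], -1.237], [[6.8, -5.69, 0.15], -1.237], [[6.8, -5.69, 0.15], -1.237], [[6.8, -5.69, 0.15], -1.237], [[6.8, -5.69, 0.15], -1.237], [[6.8, -5.69, 0.15], -1.237], [[6.8, -5.69, 0.15], -1.237]]' --hand 0 --squeeze 30

```text
time: 1.45
tool_pos: [0.4474, 0.0192, 0.1998]
tool_rot: [-3.141, -0.0, 1.703]
contact_force: [-0.1, 0.3, -0.0]
opening: 0.0917
grip_force: 0.0
```

```bash
python3 - <<'E'
from h import *
import cv2
s=robot.observe();c=robot.read_camera('wrist');cv2.imwrite('pics/w1.png',c['pixels'][...,::-1])
print(s['tool_pos'],s['tool_rot'],np.round(c['T_tool_cam'],4).tolist(),c['intrinsics'])
P=np.load('g.npz')['P'];T=np.array(c['T_tool_cam']);M=R.from_euler('xyz',s['tool_rot']).as_matrix()
for p in P:
    q=T[:3,:3].T@(M.T@(p-s['tool_pos'])-T[:3,3]);q=c['intrinsics']@(q*[1,-1,-1]);print((q/q[2])[:2].round(1))
print(rel([*P[0,:2],.08],np.pi/2+.1277,s))
E
```

```text
[0.4473545  0.01920913 0.19982699] [-3.14124575e+00 -1.78999629e-04  1.70268119e+00] [[-0.0004, 0.9591, 0.2831, 0.0759], [1.0, 0.0007, -0.001, -0.0005], [-0.0012, 0.2831, -0.9591, -0.1755], [0.0, 0.0, 0.0, 1.0]] [[371.56346923   0.         279.62397474]
 [  0.         371.56346923 206.92256207]
 [  0.           0.           1.        ]]
[279.4 204.4]
[278.4 295.9]
[278.1 376.3]
[278.5 441.1]
(array([-0.027, -0.007,  1.997]), np.float64(0.004))
```

View pics/w1.png

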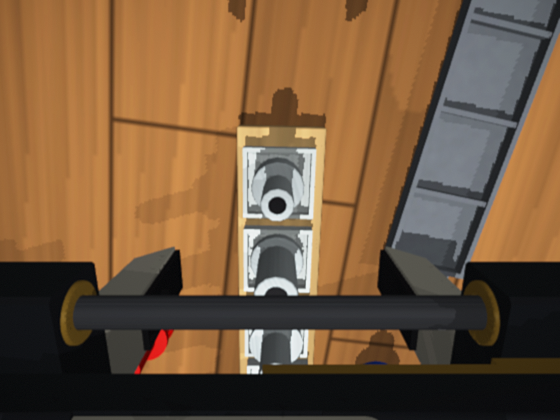

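The wrist view shows the bush bore at (277,205) against a predicted (279,204), so the measurement holds to about 1 mm. Now I descend and grip.

Emit:
step_arm --motion '[[[-0.03, -0.01, 0.8], 0], [[-0.03, -0.01, 1.5], 0], [[-0.03, -0.01, 1.9], 0], [[-0.03, -0.01, 2.0], 0], [[-0.03, -0.01, 2.0], 0]]'

```text
time: 2.12
tool_pos: [0.4469, 0.0148, 0.0805]
tool_rot: [3.141, 0.0, 1.698]
contact_force: [-0.0, 0.4, 0.5]
opening: 0.0915
grip_force: 0.0
```

Emit:
step_arm --motion '[[[0, 0, 0], 0], [[0, 0, 0], 0], [[0, 0, 0], 0], [[0, 0, 0], 0], [[0, 0, 0], 0], [[0, 0, 0], 0], [[0, 0, 0], 0], [[0, 0, 0], 0]]' --hand 255 --squeeze 35

```text
time: 3.12
tool_pos: [0.4466, 0.0155, 0.08]
tool_rot: [-3.141, 0.0, 1.699]
contact_force: [-0.4, -0.6, -0.0]
opening: 0.0248
grip_force: 35.0
```

Emit:
step_arm --motion '[[[0, 0, -0.15], 0], [[0, 0, -0.6], 0], [[0, 0, -1.3], 0], [[0, 0, -1.55], 0], [[0, 0, -1.55], 0]]'

```text
time: 3.75
tool_pos: [0.4473, 0.0155, 0.1743]
tool_rot: [3.139, 0.001, 1.699]
contact_force: [0.0, -0.4, -3.2]
opening: 0.0247
grip_force: 35.0
```

```bash
python3 - <<'E'
from h import *
s=robot.observe();print(s['tool_pos'],s['opening'],s['grip_force'],s['contact_force'])
k=np.load('g.npz')['k'];print(rel([*k[0],.173],np.pi/2-.0788,s))
E
```

```text
[0.44731182 0.01548848 0.17428035] 0.024685481668106142 34.99161422252655 [ 0.03421838 -0.35572837 -3.21712951]
(array([-0.886,  2.735,  0.029]), np.float64(0.207))
```

Emit:
step_arm --motion '[[[-0.15, 0.46, 0], 0.05], [[-0.44, 1.37, 0], 0.12], [[-0.73, 2.25, 0], 0.18], [[-0.885, 2.735, 0], 0.207], [[-0.885, 2.735, 0], 0.207], [[-0.885, 2.735, 0.7], 0.207], [[-0.885, 2.735, 1.4], 0.207], [[-0.885, 2.735, 1.7], 0.207], [[-0.885, 2.735, 1.78], 0.207], [[-0.885, 2.735, 1.78], 0.207]]'

```text
time: 5.0
tool_pos: [0.6159, -0.016, 0.0665]
tool_rot: [-3.141, 0.0, 1.492]
contact_force: [-0.1, 1.5, -3.2]
opening: 0.0242
grip_force: 35.0
```

```bash
python3 - <<'E'
from h import *
s=robot.observe();print(s['tool_pos'],s['tool_rot'],s['opening'],s['grip_force'],s['contact_force'])
k=np.load('g.npz')['k'];print(rel([*k[0],.0632],np.pi/2-.0788,s))
E
```

```text
[ 0.6159102  -0.01604885  0.06647478] [-3.14124734e+00  3.26042886e-05  1.49204132e+00] 0.02423093167463942 34.989784955978394 [-0.10511164  1.50178787 -3.23420886]
(array([-0.002,  0.016,  0.055]), np.float64(0.0))
```

Lower slowly until I feel contact.

Emit:
step_arm --motion '[[[0, 0.01, 0.02], 0], [[0, 0.01, 0.035], 0], [[0, 0.01, 0.05], 0], [[0, 0.01, 0.05], 0]]'

```text
time: 5.5
tool_pos: [0.6169, -0.0162, 0.0634]
tool_rot: [3.141, 0.0, 1.492]
contact_force: [-0.8, -0.6, -2.2]
opening: 0.0245
grip_force: 35.0
```

Emit:
step_arm --motion '[[[0, 0, 0.01], 0], [[0, 0, 0.02], 0], [[0, 0, 0.02], 0]]'

```text
time: 5.88
tool_pos: [0.6171, -0.0163, 0.063]
tool_rot: [3.141, 0.0, 1.492]
contact_force: [-3.0, 0.1, 4.5]
opening: 0.0243
grip_force: 35.0
```

Emit:
step_arm --motion '[[[0, 0, 0], 0], [[0, 0, 0], 0], [[0, 0, 0], 0], [[0, 0, 0], 0], [[0, 0, 0], 0], [[0, 0, -0.3], 0], [[0, 0, -1.1], 0], [[0, 0, -1.9], 0], [[0, 0, -2.2], 0], [[0, 0, -2.2], 0]]' --hand 0

```text
time: 7.12
tool_pos: [0.6176, -0.0163, 0.1957]
tool_rot: [3.138, 0.0, 1.492]
contact_force: [-0.2, 0.1, -0.6]
opening: 0.0919
grip_force: 0.0
```

```bash
python3 - <<'E'
from h import *
import cv2
s=robot.observe();print(s['tool_pos'],s['opening'])
cv2.imwrite('pics/t2.png',cv2.resize(robot.read_camera('scene')['pixels'][150:320,150:450,::-1],None,fx=2.2,fy=2.2))
P=np.load('g.npz')['P'];print(rel([*P[1,:2],.195],np.pi/2+.1277,s))
E
```

```text
[ 0.61764735 -0.01633143  0.19571298] 0.09190953617751395
(array([-0.963, -2.614,  0.003]), np.float64(-0.207))
```

View pics/t2.png

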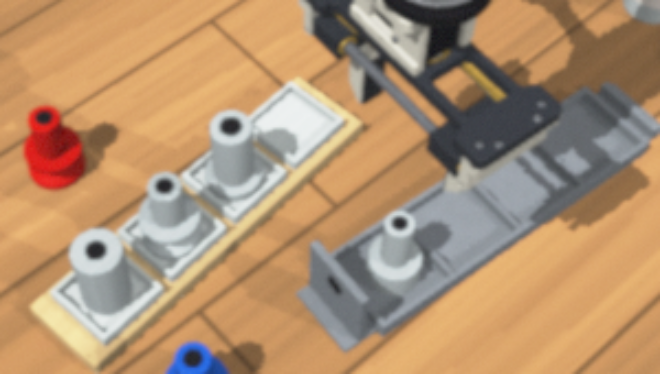

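The bush stands upright in the pocket beside the plate, at crop pixel (397,250). Next is the flanged wheel.

Emit:
step_arm --motion '[[[-0.15, -0.45, 0], -0.05], [[-0.5, -1.3, 0], -0.12], [[-0.8, -2.15, 0], -0.18], [[-0.963, -2.614, 0], -0.207], [[-0.963, -2.614, 0], -0.207], [[-0.963, -2.614, 0.8], -0.207], [[-0.963, -2.614, 1.5], -0.207], [[-0.963, -2.614, 1.95], -0.207], [[-0.963, -2.614, 2.06], -0.207], [[-0.963, -2.614, 2.06], -0.207]]'

```text
time: 8.43
tool_pos: [0.4565, -0.0613, 0.0703]
tool_rot: [-3.141, -0.0, 1.699]
contact_force: [0.6, -0.0, -0.4]
opening: 0.0919
grip_force: 0.0
```

Emit:
step_arm --motion '[[[0, 0, 0], 0], [[0, 0, 0], 0], [[0, 0, 0], 0], [[0, 0, 0], 0], [[0, 0, 0], 0], [[0, 0, 0], 0], [[0, 0, 0], 0]]' --hand 255 --squeeze 35

```text
time: 9.3
tool_pos: [0.4556, -0.0614, 0.0705]
tool_rot: [-3.141, -0.0, 1.699]
contact_force: [-1.6, -0.8, 2.1]
opening: 0.0372
grip_force: 35.0
```

Emit:
step_arm --motion '[[[0, 0, -0.15], 0], [[0, 0, -0.6], 0], [[0, 0, -1.3], 0], [[0, 0, -1.6], 0], [[0, 0, -1.6], 0]]'

```text
time: 9.93
tool_pos: [0.4566, -0.0616, 0.1676]
tool_rot: [3.139, 0.001, 1.699]
contact_force: [-0.1, -0.2, -6.4]
opening: 0.0371
grip_force: 35.0
```

```bash
python3 - <<'E'
from h import *
s=robot.observe();print(s['tool_pos'],s['opening'],s['grip_force'],s['contact_force'])
k=np.load('g.npz')['k'];print(rel([*k[1],.055],np.pi/2-.0788,s))
E
```

```text
[ 0.45661774 -0.0615626   0.16762452] 0.03709357690417623 34.9783319234848 [-0.07568393 -0.17167777 -6.36161152]
(array([1.715, 3.014, 1.883]), np.float64(0.207))
```

Emit:
step_arm --motion '[[[0.28, 0.5, 0], 0.05], [[0.85, 1.5, 0], 0.12], [[1.4, 2.5, 0], 0.18], [[1.715, 3.014, 0], 0.207], [[1.715, 3.014, 0], 0.207], [[1.715, 3.014, 0.7], 0.207], [[1.715, 3.014, 1.4], 0.207], [[1.715, 3.014, 1.75], 0.207], [[1.715, 3.014, 1.84], 0.207], [[1.715, 3.014, 1.84], 0.207]]'

```text
time: 11.18
tool_pos: [0.622, 0.0633, 0.0561]
tool_rot: [-3.141, 0.0, 1.492]
contact_force: [0.2, 0.2, -4.6]
opening: 0.0371
grip_force: 35.0
```

Emit:
step_arm --motion '[[[0, 0, 0.02], 0], [[0, 0, 0.035], 0], [[0, 0, 0.05], 0], [[0, 0, 0.05], 0]]'

```text
time: 11.68
tool_pos: [0.6225, 0.0639, 0.0537]
tool_rot: [3.14, -0.0, 1.492]
contact_force: [-0.4, 0.7, -1.4]
opening: 0.0372
grip_force: 35.0
```

Emit:
step_arm --motion '[[[0, 0, 0.01], 0], [[0, 0, 0.015], 0], [[0, 0, 0.015], 0]]'

```text
time: 12.05
tool_pos: [0.6226, 0.0642, 0.0536]
tool_rot: [3.14, -0.001, 1.492]
contact_force: [-2.0, 2.8, 5.5]
opening: 0.0369
grip_force: 35.0
```

Emit:
step_arm --motion '[[[0, 0, 0], 0], [[0, 0, 0], 0], [[0, 0, 0], 0], [[0, 0, 0], 0], [[0, 0, 0], 0], [[0, 0, -0.3], 0], [[0, 0, -1.1], 0], [[0, 0, -1.9], 0], [[0, 0, -2.4], 0], [[0, 0, -2.4], 0]]' --hand 0

```text
time: 13.3
tool_pos: [0.6238, 0.0637, 0.2005]
tool_rot: [3.134, -0.0, 1.492]
contact_force: [0.6, -0.4, 0.3]
opening: 0.0919
grip_force: 0.0
```

```bash
python3 - <<'E'
from h import *
s=robot.observe();print(s['tool_pos'],s['opening'])
P=np.load('g.npz')['P'];print(rel([*P[2,:2],.077],np.pi/2+.1277,s))
E
```

```text
[0.6237713  0.06371919 0.20048358] 0.09191404728342986
(array([-3.634, -2.347,  2.039]), np.float64(-0.207))
```

Emit:
step_arm --motion '[[[-0.5, -0.3, 0], -0.05], [[-1.3, -0.84, 0], -0.1], [[-2.15, -1.39, 0], -0.15], [[-3.0, -1.94, 0], -0.2], [[-3.634, -2.347, 0], -0.207], [[-3.634, -2.347, 0], -0.207], [[-3.634, -2.347, 0.8], -0.207], [[-3.634, -2.347, 1.6], -0.207], [[-3.634, -2.347, 2.04], -0.207], [[-3.634, -2.347, 2.04], -0.207]]'

```text
time: 14.55
tool_pos: [0.4633, -0.1411, 0.0718]
tool_rot: [-3.137, -0.003, 1.699]
contact_force: [-0.3, -0.7, 0.3]
opening: 0.092
grip_force: 0.0
```

Emit:
step_arm --motion '[[[0, 0, 0], 0], [[0, 0, 0], 0], [[0, 0, 0], 0], [[0, 0, 0], 0], [[0, 0, 0], 0], [[0, 0, 0], 0], [[0, 0, 0], 0], [[0, 0, 0], 0]]' --hand 255 --squeeze 35

```text
time: 15.55
tool_pos: [0.4647, -0.1426, 0.0738]
tool_rot: [3.141, 0.0, 1.699]
contact_force: [1.3, -0.2, -0.1]
opening: 0.0286
grip_force: 35.0
```

Emit:
step_arm --motion '[[[0, 0, -0.15], 0], [[0, 0, -0.6], 0], [[0, 0, -1.3], 0], [[0, 0, -1.6], 0], [[0, 0, -1.6], 0], [[0, 0, -1.6], 0]]'

```text
time: 16.3
tool_pos: [0.4638, -0.1422, 0.1688]
tool_rot: [-3.14, -0.001, 1.699]
contact_force: [-0.1, -0.2, -4.1]
opening: 0.0285
grip_force: 35.0
```

```bash
python3 - <<'E'
from h import *
s=robot.observe();print(s['tool_pos'],s['opening'],s['grip_force'],s['contact_force'])
k=np.load('g.npz')['k'];print(rel([*k[2],.060],np.pi/2-.0788,s))
E
```

```text
[ 0.46379025 -0.14218453  0.16883194] 0.02853183310785948 34.999138712882996 [-0.1458215  -0.15531311 -4.09994619]
(array([4.364, 3.349, 1.813]), np.float64(0.207))
```

Emit:
step_arm --motion '[[[0.5, 0.38, 0], 0.03], [[1.3, 1.0, 0], 0.08], [[2.1, 1.61, 0], 0.12], [[2.9, 2.23, 0], 0.16], [[3.7, 2.84, 0], 0.2], [[4.2, 3.22, 0], 0.207], [[4.364, 3.349, 0], 0.207], [[4.364, 3.349, 0], 0.207]]'

```text
time: 17.3
tool_pos: [0.6298, 0.1428, 0.1681]
tool_rot: [-3.139, 0.001, 1.493]
contact_force: [-0.4, -0.5, -4.0]
opening: 0.0285
grip_force: 35.0
```

Emit:
step_arm --motion '[[[0, 0, 0.6], 0], [[0, 0, 1.3], 0], [[0, 0, 1.7], 0], [[0, 0, 1.81], 0], [[0, 0, 1.81], 0], [[0, 0, 1.81], 0]]'

```text
time: 18.05
tool_pos: [0.6314, 0.1425, 0.0628]
tool_rot: [3.139, -0.0, 1.491]
contact_force: [-0.3, -0.1, -4.7]
opening: 0.0287
grip_force: 35.0
```

Emit:
step_arm --motion '[[[0, -0.03, 0.04], 0], [[0, -0.03, 0.07], 0], [[0, -0.03, 0.09], 0], [[0, -0.03, 0.09], 0]]'

```text
time: 18.55
tool_pos: [0.6288, 0.143, 0.0568]
tool_rot: [3.141, 0.0, 1.492]
contact_force: [-2.9, -0.2, 4.8]
opening: 0.0286
grip_force: 35.0
```

Contact, so I release.

Emit:
step_arm --motion '[[[0, 0, 0], 0], [[0, 0, 0], 0], [[0, 0, 0], 0], [[0, 0, 0], 0], [[0, 0, 0], 0], [[0, 0, -0.3], 0], [[0, 0, -1.1], 0], [[0, 0, -1.9], 0], [[0, 0, -2.3], 0], [[0, 0, -2.3], 0]]' --hand 0

```text
time: 19.8
tool_pos: [0.6299, 0.1431, 0.1973]
tool_rot: [3.135, -0.001, 1.492]
contact_force: [-0.7, 0.3, -0.1]
opening: 0.0918
grip_force: 0.0
```

```bash
python3 - <<'E'
from h import *
s=robot.observe();print(s['tool_pos'],s['opening'])
P=np.load('g.npz')['P'];print(rel([*P[3,:2],.068],np.pi/2+.1277,s))
E
```

```text
[0.62993676 0.14312099 0.19732154] 0.09176398918805409
(array([-6.244, -2.065,  2.136]), np.float64(-0.207))
```

Emit:
step_arm --motion '[[[-0.5, -0.17, 0], -0.03], [[-1.4, -0.46, 0], -0.06], [[-2.3, -0.76, 0], -0.1], [[-3.2, -1.06, 0], -0.13], [[-4.1, -1.36, 0], -0.16], [[-5.0, -1.65, 0], -0.19], [[-5.8, -1.92, 0], -0.207], [[-6.244, -2.065, 0], -0.207], [[-6.244, -2.065, 0], -0.207], [[-6.244, -2.065, 0], -0.207]]'

```text
time: 21.05
tool_pos: [0.4754, -0.2199, 0.1931]
tool_rot: [-3.141, -0.001, 1.699]
contact_force: [-0.1, 0.6, -0.2]
opening: 0.0919
grip_force: 0.0
```

```bash
python3 - <<'E'
from h import *
s=robot.observe();print(s['tool_pos'],s['opening'])
P=np.load('g.npz')['P'];print(rel([*P[3,:2],.068],np.pi/2+.1277,s))
E
```

```text
[ 0.47542568 -0.21991858  0.19314171] 0.0919449790228992
(array([-0.017,  0.038,  2.086]), np.float64(0.0))
```

Emit:
step_arm --motion '[[[-0.02, 0.04, 0.6], 0], [[-0.02, 0.04, 1.3], 0], [[-0.02, 0.04, 1.9], 0], [[-0.02, 0.04, 2.08], 0], [[-0.02, 0.04, 2.08], 0], [[-0.02, 0.04, 2.08], 0]]'

```text
time: 21.8
tool_pos: [0.4792, -0.2219, 0.0704]
tool_rot: [3.14, 0.002, 1.699]
contact_force: [-0.2, -0.4, 0.9]
opening: 0.0919
grip_force: 0.0
```

Emit:
step_arm --motion '[[[0, 0, 0], 0], [[0, 0, 0], 0], [[0, 0, 0], 0], [[0, 0, 0], 0], [[0, 0, 0], 0], [[0, 0, 0], 0], [[0, 0, 0], 0], [[0, 0, 0], 0]]' --hand 255 --squeeze 35

```text
time: 22.8
tool_pos: [0.4777, -0.2216, 0.069]
tool_rot: [-3.141, -0.0, 1.699]
contact_force: [-3.3, -0.3, 2.0]
opening: 0.0426
grip_force: 35.0
```

Emit:
step_arm --motion '[[[0, 0, -0.15], 0], [[0, 0, -0.6], 0], [[0, 0, -1.3], 0], [[0, 0, -1.8], 0], [[0, 0, -1.8], 0], [[0, 0, -1.8], 0]]'

```text
time: 23.55
tool_pos: [0.4774, -0.221, 0.1754]
tool_rot: [-3.14, -0.002, 1.699]
contact_force: [-0.5, -0.2, -6.0]
opening: 0.0425
grip_force: 34.9
```

```bash
python3 - <<'E'
from h import *
s=robot.observe();print(s['tool_pos'],s['opening'],s['grip_force'],s['contact_force'])
k=np.load('g.npz')['k'];print(rel([*k[3],.055],np.pi/2-.0788,s))
E
```

```text
[ 0.47738288 -0.22097812  0.17541996] 0.04251185561093974 34.9417920014821 [-0.50916678 -0.24272527 -6.04776988]
(array([6.998, 3.567, 2.013]), np.float64(0.207))
```

Emit:
step_arm --motion '[[[0.5, 0.25, 0], 0.03], [[1.3, 0.66, 0], 0.06], [[2.2, 1.12, 0], 0.1], [[3.1, 1.58, 0], 0.13], [[4.0, 2.04, 0], 0.16], [[4.9, 2.5, 0], 0.19], [[5.8, 2.96, 0], 0.207], [[6.6, 3.36, 0], 0.207], [[6.998, 3.567, 0], 0.207], [[6.998, 3.567, 0], 0.207]]'

```text
time: 24.8
tool_pos: [0.6358, 0.2244, 0.1734]
tool_rot: [-3.137, 0.001, 1.495]
contact_force: [-0.7, -0.9, -6.4]
opening: 0.0428
grip_force: 34.9
```

Emit:
step_arm --motion '[[[0, 0, 0], 0], [[0, 0, 0.6], 0], [[0, 0, 1.3], 0], [[0, 0, 1.8], 0], [[0, 0, 1.95], 0], [[0, 0, 1.95], 0], [[0, 0, 1.95], 0]]'

```text
time: 25.68
tool_pos: [0.6379, 0.2221, 0.0619]
tool_rot: [3.139, -0.001, 1.491]
contact_force: [0.1, 0.3, -5.9]
opening: 0.0425
grip_force: 34.9
```

Emit:
step_arm --motion '[[[0, -0.03, 0.05], 0], [[0, -0.03, 0.1], 0], [[0, -0.03, 0.13], 0], [[0, -0.03, 0.14], 0], [[0, -0.03, 0.14], 0]]'

```text
time: 26.3
tool_pos: [0.635, 0.2224, 0.0521]
tool_rot: [3.141, -0.0, 1.492]
contact_force: [-1.9, 0.6, -0.6]
opening: 0.0426
grip_force: 35.0
```

Partial contact; about 0.6 mm further.

Emit:
step_arm --motion '[[[0, 0, 0.006], 0], [[0, 0, 0.01], 0], [[0, 0, 0.01], 0]]'

```text
time: 26.68
tool_pos: [0.6351, 0.2225, 0.052]
tool_rot: [3.141, -0.0, 1.492]
contact_force: [-4.3, 0.3, 5.4]
opening: 0.0428
grip_force: 35.1
```

Emit:
step_arm --motion '[[[0, 0, 0], 0], [[0, 0, 0], 0], [[0, 0, 0], 0], [[0, 0, 0], 0], [[0, 0, 0], 0], [[0, 0, -0.3], 0], [[0, 0, -1.1], 0], [[0, 0, -1.9], 0], [[0, 0, -2.3], 0], [[0, 0, -2.3], 0]]' --hand 0

```text
time: 27.92
tool_pos: [0.6363, 0.2226, 0.1927]
tool_rot: [3.135, -0.002, 1.492]
contact_force: [0.4, 0.4, 0.2]
opening: 0.0918
grip_force: 0.0
```

Emit:
step_arm --motion '[[[0, -0.6, -0.2], 0], [[0, -1.5, -0.2], 0], [[0, -2.4, -0.2], 0], [[0, -3.0, -0.2], 0], [[0, -3.0, -0.2], 0], [[0, -3.0, -0.2], 0]]'

```text
time: 28.68
tool_pos: [0.456, 0.2365, 0.2006]
tool_rot: [3.142, 0.0, 1.492]
contact_force: [0.2, 0.1, -0.7]
opening: 0.0916
grip_force: 0.0
```

```bash
python3 - <<'E'
from h import *
import cv2
a=robot.read_camera('scene')['pixels'][150:320,240:480,::-1];b=robot.read_camera('top')['pixels'][90:190,80:340,::-1]
cv2.imwrite('pics/f.png',np.vstack([cv2.resize(a,(520,340)),cv2.resize(b,(520,200))]))
E
```

```text
(no output)
```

View pics/f.png

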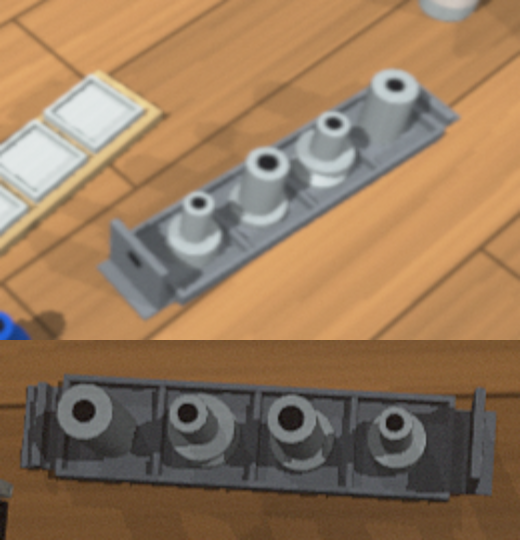

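All four parts stand upright in order from the plate: bush (195,230), flanged wheel (263,190), pulley (325,150) and roller (393,105). The robot is clear of them.

```bash
python3 -c "
from cell import robot
print(robot.hand_in())"
```

```text
the job is handed in; nothing more can be done
None
```

All four parts stand upright in the rack and are released, in the order asked from the tall end plate (bush, flanged wheel, V-pulley, plain roller), and the job was handed in at about 29 s; the hand-in returned no verdict.

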